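Cap the oil can's spout from the sloped fittings tray

TASK

Take the spout cap (the tall ribbed sleeve) out of its compartment in the sloped wooden tray and push it, mouth first, onto the leaning spout of the oil can until its rim sits fully home on the spout's collar. Let go of it there; leave the other two fittings in their compartments, the can standing where it is, and everything else undisturbed.

Things in the scene. Friction and masses are not known exactly. Their poses are not given: they have to be found in the camera images.
- sorter: Fixed pale wooden tray, 120 mm deep, 305 wide (y). Origin: on the worktop under its centre; z up, +x roughly away from the robot. Floor rises 22 degrees to +x. Three compartments along y, centres -100, 0, +100 mm, inside 95 wide, 110 long; walls 5 thick, above the floor 24 (front), 29 (sides, dividers), 34 (back). One fitting in each, in any order, origin near x -30, z +23.
- spout_cap: Spout cap: black ribbed sleeve 46 mm tall, 26 outside diameter (grip this), rim 32 across and 4 thick round the open lower end, upper end closed; bore 18, 40 deep; 30 g, loose. Origin: centre of the mouth; z along its axis to the closed end. It stands mouth down on the sloped floor: z leans 22 degrees from vertical, to the tray's -x.
- jar_lid: Another fitting: low black round lid, 38 mm diameter, 16 mm high, lying flat on the sloped floor. Origin: centre of its underside. To be left alone.
- bag_clip: Another fitting: flat black bar-shaped bag clip 16 x 60 x 14 mm lying with its length along the tray's y. Origin: centre of its underside. To be left alone.
- oil_can: Full steel oil can, 1.5 kg, standing loose: 90 mm diameter, shoulder from 105 to 130 mm up, loop handle on its +x side, out to 80 mm from the axis. Origin: centre of underside; z up. Its spout rises from the top centre and leans to its -x, roughly towards the robot.
- spout: Spout, fixed to the can. Origin: centre of the upper face of its collar (32 mm diameter, 5 thick), 41 mm to -x of the can's axis, 166 mm up. z: to the tip, 42 degrees from vertical. Above the collar a tapered spigot 30 mm long, diameter 15 at the collar, 9 at the tip. Capped: cap's origin on this one, z axes parallel. The cap slides on with play; its weight keeps it there.
- spout_tip (a point): The tip of the spigot, on its axis, 30 mm from the collar.
- bowl: Bystander: small bowl, 115 mm diameter, 59 mm high, behind the tray. Origin: centre of underside.
- garlic: Bystander: garlic bulb, 56 mm, in front of the can. Origin: centre of underside.
- spoon: Bystander: spoon 191 mm long, lying flat near the right edge. Origin: centre of underside.
There are look-alikes about, which are no part of the job. Leave any blue or orange look-alike of the spout_cap alone.

How it is judged:
By the outcome, as a careful person would: the job done as asked, in the order asked, and still so for the second after the job is handed in, with the robot touching nothing.
It also fails if it takes over 35 s, if anything falls off the work surface, if the arm or the gripper's body presses on something with over 40 N, if the wrist force passes 120 N, or if a joint passes its speed limit or range.

ROBOT

A 6-joint arm with a two-finger parallel gripper is mounted at the origin on a cart in front of the work surface, level with it; the furniture and walls round the work are solid. World frame = base frame: x ahead of the robot, y to its left, z up, the work surface at z = 0. Lengths are in m, angles in rad, forces in N, time in s.
With the tool pointing down it reaches from about 0.3 to 0.75 m from the base axis. Payload 8.5 kg.
Tool frame: the origin (TCP) lies at the very end of the fingers, on their centre line; the grasp point (between the pads) lies 19 mm behind it; z points along the fingers, y is the line along which they close (so a half turn about z gives the same grasp; the last joint's range is limited). The gripper opens to 88 mm and grips with 3 to 60 N. Pads are 18 mm wide; open, the fingers measure 123 mm over their backs; the gripper's body (75 mm by 187 mm) begins 45 mm behind the grasp point.
Start: joints at [-1.487, 0.381, 1.297, -0, 1.464, -0.215], TCP at [0.162, -0.526, 0.239] pointing down, gripper open.
Joint ranges: [-3.11, 3.11], [-0.89, 2.33], [0.22, 2.48], [-1.42, 4.56], [0.17, 2.85], [-2.88, 2.88]. Speed limits (rad/s): [2.39, 2.39, 3.14, 3.14, 3.14, 3.14].

INTERFACE

Orientations are given as a unit quaternion [w, x, y, z].
In Python, from workcell import observe, read_camera, camera_info, job_done, recognise, landmark_of gives the robot as it stands.
- The arm moves only by the tool servo_tool, never from a script. Its argument "moves" is one flat list of numbers, 7 for each row, row after row: the shift along the tool's x, y, z normalised to -1 to 1, where 1 is 0.03 m, then the turn, a rotation vector about the tool's x, y, z normalised to -1 to 1, where 1 is 8 degrees, then the opening, from -1 (shut) to 1 (fully open). A call has 1 to 12 rows; each row shifts and turns the commanded pose from where the row before left it, along the tool's axes as they then stand; what a row does not reach is not made up. A row lasts 1/10 s, in which the tool goes at most 50 mm and 8.59 degrees, less where a joint would pass 70% of its speed; a pose out of reach is approached as far as the arm can. A call with a number of a shift or a turn outside -1 to 1 is refused whole. A call with a gripper value outside its range is refused whole. The fingers move at their own pace and stop on an object; the grip force is fixed at half the most. Time passes only in rows, so rows that do not move let the fingers close. It gives the time, the measured TCP pose, the force, the opening and the grip force at its end, in the units of the state.
- observe(): the state, without advancing time (a new reading comes with each control period).
- read_camera(name): name is "scene" or "side" or "wrist"; returns the picture (480x640x3 uint8, blue, green, red); there is no depth.
- camera_info(name): a dict with "fx", "fy", "cx", "cy" (pixels), "T" (4x4, takes a point from camera to world coordinates). Camera axes: x right, y up, looking along -z (the intrinsics and any distortion apply to the point x, -y, -z); pixel columns grow to the right and rows downward; lengths in m; the calibration is good to about 2 mm. A picture is of the moment at which its call begins: read the wrist's pose just before it. camera_info takes no time and is no camera call; for the wrist camera it gives the pose at the moment of the call.
- job_done(): hands the job in; it is judged then, once.
Trained networks look in the newest picture that a camera, given by its name, has taken for a name from the list of things; names that differ only in an ending like _2 or _b are one class to them, and where a whole thing is asked for, a point or a joint stands for the part that bears it (a point fixed in the world has none). Each returns a list of dicts, best first, with "score" (0 to 1); they miss things now and then, are a little off and sometimes report something else, mostly with a low value. They report only what shows in the picture. A call takes as long as a camera call. They do not tell look-alikes from the thing itself.
- recognise(thing, camera): "rect" ([left, top, right, bottom] in pixels, round what is visible of it).
- landmark_of(thing, camera): "point" ([column, row] in pixels: a listed point, or the origin of a listed thing).
The state is a dict: "t": time; "qpos": joint angles; "joint_vel": joint speeds; "tau": joint torques, N m; "tool_pos": TCP position; "orientation": TCP orientation; "wrist_force": force on the tool from outside, world axes, zero at the start; "torque": the same for the moment, N m; "grip_width": finger opening in m; "grasp_force": force on a finger pad.
Only numpy, scipy, OpenCV 4.12 (cv2) and the standard library are available. Lean on these libraries where they do the work, as an engineer would, in place of code of your own. Each camera call takes 0.05 s, during which the arm holds its last target. There are 200 camera calls.

## Working session

There is one attempt and no reset: what is moved stays moved. The work goes in short steps, Python scripts to look and compute and a tool call to move; the robot and the scene stay as the last step left them, time stands still between calls to the robot, and variables do not carry over. Pictures are saved under pics/ and viewed, at most 10 in all, crops included, and the job is handed in when it is done.

Besides the shell and the picture viewer there is one more tool, called after ">>>" in YAML: its name, and indented under it one key for each argument. servo_tool: Moves the arm, as the interface text tells. Scaled input: -1 to 1 covers 0.03 m each way for a shift and 8 degrees each way for a turn. Its arguments: {"type":"object","properties":{"moves":{"type":"array","items":{"type":"number"}}},"required":["moves"]}

```bash
mkdir -p pics
cat > h.py <<'E'
import numpy as np, cv2, json
from workcell import *
from scipy.spatial.transform import Rotation as R
def ray(cam,p,info=None):
    i=info or camera_info(cam); T=np.array(i["T"])
    d=np.array([(p[0]-i["cx"])/i["fx"],-(p[1]-i["cy"])/i["fy"],-1.0])
    d=T[:3,:3]@d; return T[:3,3],d/np.linalg.norm(d)
def tri(rays):
    A=0;b=0
    for o,d in rays:
        M=np.eye(3)-np.outer(d,d);A=A+M;b=b+M@o
    x=np.linalg.solve(A,b)
    return x,[np.linalg.norm((np.eye(3)-np.outer(d,d))@(x-o)) for o,d in rays]
def proj(cam,X,info=None):
    i=info or camera_info(cam);T=np.array(i["T"]);p=T[:3,:3].T@(np.asarray(X)-T[:3,3])
    return np.array([i["cx"]+i["fx"]*p[0]/-p[2],i["cy"]-i["fy"]*p[1]/-p[2]])
E
python3 - <<'E'
from h import *
print({k:camera_info("scene")[k] for k in camera_info("scene")})
ims=[]
for c in ["scene","side"]:
    im=read_camera(c);cv2.imwrite(f"pics/{c}0.png",im);ims.append(im)
    for t in ["sorter","spout_cap","jar_lid","bag_clip","oil_can","spout","spout_tip"]:
        l=landmark_of(t,c); print(c,t,[(np.round(a["point"]).tolist(),round(a["score"],2)) for a in l[:4]])
print(observe()["t"])
E
```

```text
{'fx': 574.5235570399577, 'fy': 574.5235570399577, 'cx': 317.34705943371426, 'cy': 240.5177028838841, 'T': array([[-0.89149358,  0.39973611, -0.2131906 ,  0.24941615],
       [-0.45291794, -0.7757931 ,  0.43932951,  0.58087287],
       [ 0.01022407,  0.48821728,  0.87266222,  1.40410942],
       [ 0.        ,  0.        ,  0.        ,  1.        ]])}
scene sorter [([302.0, 332.0], 0.62)]
scene spout_cap [([308.0, 336.0], 0.72), ([322.0, 301.0], 0.68), ([396.0, 230.0], 0.68), ([361.0, 348.0], 0.67)]
scene jar_lid [([299.0, 369.0], 0.45), ([248.0, 266.0], 0.15)]
scene bag_clip [([325.0, 300.0], 0.57)]
scene oil_can [([337.0, 215.0], 0.75)]
scene spout [([356.0, 190.0], 0.6)]
scene spout_tip [([364.0, 193.0], 0.44)]
side sorter [([318.0, 342.0], 0.76)]
side spout_cap [([405.0, 336.0], 0.93), ([378.0, 411.0], 0.66), ([332.0, 340.0], 0.58)]
side jar_lid [([334.0, 378.0], 0.7)]
side bag_clip [([336.0, 300.0], 0.44), ([368.0, 204.0], 0.26)]
side oil_can [([320.0, 226.0], 0.7)]
side spout [([334.0, 179.0], 0.82), ([231.0, 294.0], 0.53)]
side spout_tip [([340.0, 171.0], 0.8)]
0.8
```

View pics/scene0.png

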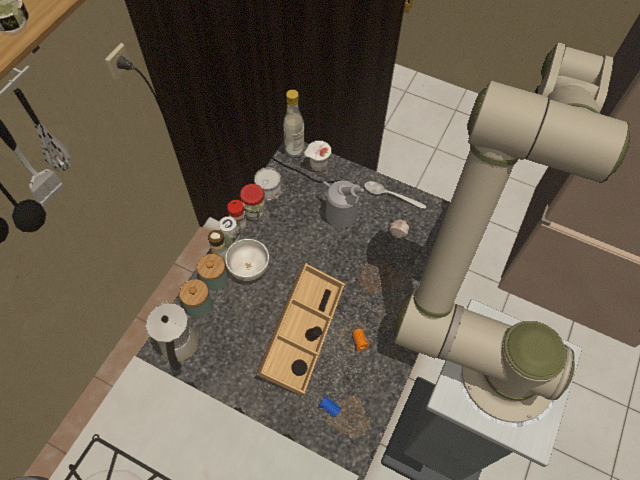

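View pics/side0.png

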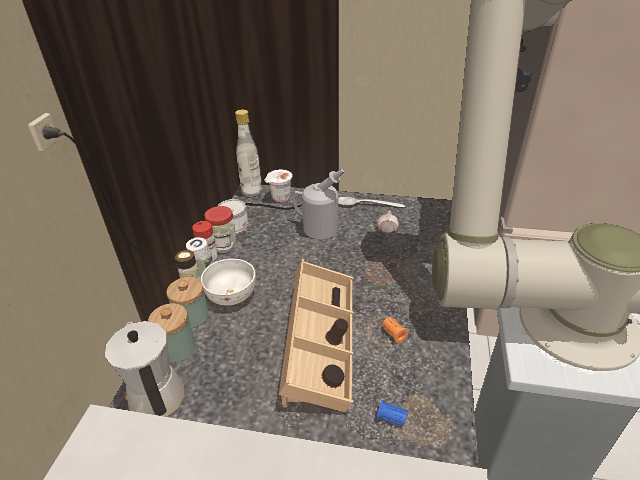

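The pictures show three candidates for the cap: black in the middle compartment (scene 313,333; side 338,331), orange (scene 361,340; side 395,330) and blue (scene 330,407; side 392,413). The black one fits: it is a tall sleeve standing in the tray. The round lid is in the near compartment (scene 299,368) and the bar clip in the far one (scene 325,300).

Run:
```python
from h import *
P={"sorter":((302,332),(318,342)),"cap":((308,336),(332,340)),"lid":((299,369),(334,378)),"clip":((325,300),(336,300)),"can":((337,215),(320,226)),"spout":((356,190),(334,179)),"tip":((364,193),(340,171))}
for k,(a,b) in P.items():
    x,e=tri([ray("scene",a),ray("side",b)]);print(k,x.round(4),np.round(e,4))
a=cv2.imread("pics/scene0.png");b=cv2.imread("pics/side0.png")
c=lambda im,x,y,w:cv2.resize(im[y:y+w*3//4,x:x+w],(400,300),interpolation=cv2.INTER_CUBIC)
cv2.imwrite("pics/crop.png",np.vstack([np.hstack([c(a,255,280,110),c(b,280,280,110)]),np.hstack([c(a,310,160,90),c(b,285,160,90)])]))
```

```text
sorter [0.5073 0.1327 0.0016] [0.0021 0.0021]
cap [0.4808 0.1436 0.0271] [0.0014 0.0014]
lid [0.4622 0.2291 0.0296] [0.0003 0.0003]
clip [0.4887 0.0349 0.0235] [0.0001 0.0001]
can [ 0.5712 -0.2121  0.0251] [0.0031 0.0031]
spout [ 0.5342 -0.231   0.1532] [0.0006 0.0006]
tip [ 0.5107 -0.2102  0.1875] [0.0068 0.0068]
```

View pics/crop.png

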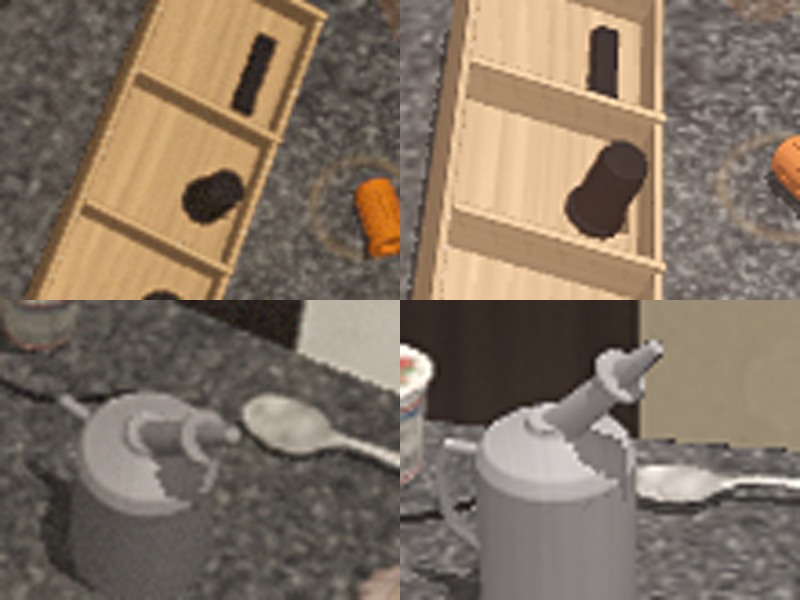

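The crop confirms the black ribbed sleeve with its wide rim down, in the middle compartment (scene about 313,333), so this is the cap. The orange and blue sleeves lie outside the tray. The spout tip is at scene (362,191) and side (342,171).

```bash
cat >> h.py <<'E'
def quat(q): return R.from_quat([q[1],q[2],q[3],q[0]])
def axes(z,yref):
    z=np.array(z,float);z/=np.linalg.norm(z);y=np.array(yref,float);y-=z*(y@z);y/=np.linalg.norm(y)
    return R.from_matrix(np.c_[np.cross(y,z),y,z])
def plan(p0,r0,p1,r1,g,n=None):
    """rows (rounded) from pose0 to pose1"""
    w=(r0.inv()*r1).as_rotvec()
    n=n or int(np.ceil(max(np.linalg.norm(p1-p0)/0.029,np.linalg.norm(np.degrees(w))/7.9,1)))
    out=[];p=p0.copy();r=r0
    for k in range(n):
        tp=p0+(p1-p0)*(k+1)/n; tr=r0*R.from_rotvec(w*(k+1)/n)
        s=np.round(r.inv().apply(tp-p)/0.03,2); t=np.round(np.degrees((r.inv()*tr).as_rotvec())/8,2)
        p=p+r.apply(s*0.03); r=r*R.from_rotvec(np.radians(t*8))
        out.append([*s.tolist(),*t.tolist(),g])
    return out,p,r
def show(rows):
    for i in range(0,len(rows),12): print(json.dumps([round(v,2)+0 for r in rows[i:i+12] for v in r]).replace(" ",""))
def cur():
    s=observe(); return np.array(s["tool_pos"]),quat(s["orientation"]),s
E
python3 - <<'E'
from h import *
p,r,s=cur(); i=camera_info("wrist");T=np.array(i["T"])
print(r.as_matrix().round(3)); print(i["fx"],i["cx"],i["cy"],r.inv().apply(T[:3,3]-p).round(4)); C=r.inv().as_matrix()@T[:3,:3]; print(C.round(3))
# view pose A near spout, tool down but tilted forward 20deg
tgt=np.array([.36,-.27,.36]); z=np.array([np.sin(.45),0,-np.cos(.45)])
# yref sign nearest present
y0=r.as_matrix()[:,1]; yr=np.array([0,1,0])*np.sign(y0[1])
r1=axes(z,yr)
rows,pp,rr=plan(p,r,tgt,r1,0.0); print(len(rows)); show(rows)
# visibility of spout
Tc=np.eye(4);Tc[:3,:3]=rr.as_matrix()@C;Tc[:3,3]=pp+rr.apply(r.inv().apply(T[:3,3]-p))
j=dict(i);j["T"]=Tc
for X in ([.53,-.22,.166],[.51,-.22,.188],[.57,-.21,0]): print(proj("wrist",X,j))
E
```

```text
[[ 0.956  0.294 -0.   ]
 [ 0.294 -0.956  0.   ]
 [ 0.    -0.    -1.   ]]
391.1649229992795 314.6226079862413 230.33566445259837 [ 0.0727  0.0002 -0.1454]
[[-0.001  0.96   0.28 ]
 [ 1.     0.001 -0.   ]
 [-0.     0.28  -0.96 ]]
12
[0.73,-0.52,-0.34,-0.04,0.27,0.18,0.0,0.74,-0.53,-0.31,-0.04,0.26,0.17,0.0,0.73,-0.55,-0.29,-0.04,0.27,0.18,0.0,0.73,-0.56,-0.26,-0.04,0.27,0.17,0.0,0.72,-0.59,-0.24,-0.04,0.26,0.18,0.0,0.72,-0.59,-0.22,-0.04,0.27,0.17,0.0,0.71,-0.62,-0.19,-0.04,0.27,0.18,0.0,0.7,-0.63,-0.17,-0.04,0.26,0.17,0.0,0.7,-0.65,-0.15,-0.04,0.27,0.18,0.0,0.68,-0.66,-0.13,-0.04,0.27,0.17,0.0,0.67,-0.68,-0.1,-0.04,0.26,0.18,0.0,0.66,-0.69,-0.08,-0.04,0.27,0.17,0.0]
[262.82363008 120.79012732]
[259.16994716 130.80505022]
[271.76688578 146.25226549]
```

>>> servo_tool:
  moves: [0.73, -0.52, -0.34, -0.04, 0.27, 0.18, 0.0, 0.74, -0.53, -0.31, -0.04, 0.26, 0.17, 0.0, 0.73, -0.55, -0.29, -0.04, 0.27, 0.18, 0.0, 0.73, -0.56, -0.26, -0.04, 0.27, 0.17, 0.0, 0.72, -0.59, -0.24, -0.04, 0.26, 0.18, 0.0, 0.72, -0.59, -0.22, -0.04, 0.27, 0.17, 0.0, 0.71, -0.62, -0.19, -0.04, 0.27, 0.18, 0.0, 0.7, -0.63, -0.17, -0.04, 0.26, 0.17, 0.0, 0.7, -0.65, -0.15, -0.04, 0.27, 0.18, 0.0, 0.68, -0.66, -0.13, -0.04, 0.27, 0.17, 0.0, 0.67, -0.68, -0.1, -0.04, 0.26, 0.18, 0.0, 0.66, -0.69, -0.08, -0.04, 0.27, 0.17, 0.0]

```text
t: 2.0
tool_pos: [0.3607, -0.2691, 0.3605]
orientation: [0.0, 0.975, -0.0, 0.224]
wrist_force: [0.1, 0.0, 0.1]
grip_width: 0.044
grasp_force: 0.0
```

>>> servo_tool:
  moves: [0, 0, 0, 0, 0, 0, 0, 0, 0, 0, 0, 0, 0, 0]

```text
t: 2.2
tool_pos: [0.36, -0.2701, 0.3599]
orientation: [0.0, 0.975, 0.001, 0.223]
wrist_force: [-0.3, -0.9, -0.6]
grip_width: 0.0444
grasp_force: 0.0
```

Run:
```python
from h import *
p,r,s=cur();print(s["t"],p.round(4),s["grip_width"],r.as_matrix().round(3).tolist())
i=camera_info("wrist");im=read_camera("wrist");cv2.imwrite("pics/w1.png",im)
d={"T":np.array(i["T"]).tolist(),**{k:i[k] for k in("fx","fy","cx","cy")}};json.dump(d,open("w1.json","w"))
for t in ["oil_can","spout","spout_tip","spout_cap"]:print(t,[(np.round(a["point"],1).tolist(),round(a["score"],2)) for a in landmark_of(t,"wrist")[:3]])
```

```text
2.2 [ 0.36   -0.2701  0.3599] 0.04435707626404545 [[0.901, 0.002, 0.434], [0.002, -1.0, -0.0], [0.434, 0.001, -0.901]]
oil_can [([292.7, 145.5], 0.81)]
spout [([266.8, 121.2], 0.71)]
spout_tip [([256.6, 127.5], 0.63)]
spout_cap [([22.2, 304.7], 0.75), ([5.4, 205.4], 0.62), ([306.1, 265.7], 0.26)]
```

View pics/w1.png

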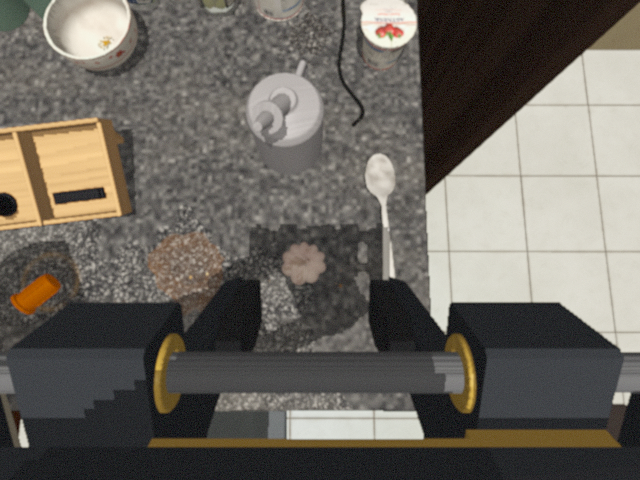

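The picture shows the can at about (285,125), with its spout tip near (262,125), collar near (268,118), handle at the top right (302,68) and garlic (304,263). The tray's clip compartment is at (80,195).

```bash
cat >> h.py <<'E'
from scipy.optimize import least_squares
def canmodel(v):
    x,y,a=v;m=np.array([-np.cos(a),-np.sin(a),0]);ax=m*np.sin(np.radians(42))+np.array([0,0,np.cos(np.radians(42))])
    s=np.array([x,y,0])+m*.041+np.array([0,0,.166]); return s,s+ax*.03,ax
E
python3 - <<'E'
from h import *
w=json.load(open("w1.json"));w["T"]=np.array(w["T"])
S=camera_info("scene");D=camera_info("side")
sp=[(S,(355.8,192)),(D,(334.6,178)),(w,(267,120))];tp=[(S,(362.6,191)),(D,(341.8,170.8)),(w,(260,126))]
for n,o in(("spout",sp),("tip",tp)):
    x,e=tri([ray("",q,i) for i,q in o]);print(n,x.round(4),np.round(e,4))
f=lambda v:np.concatenate([proj("",X,i)-q for X,o in zip(canmodel(v)[:2],(sp,tp)) for i,q in o])
o=least_squares(f,[.57,-.21,0],loss="soft_l1");print(o.x.round(4),f(o.x).round(1),[a.round(4) for a in canmodel(o.x)])
mouth=np.array([.4808,.1436,.0271]);yaw=np.radians(7.8);c,s_=np.cos(yaw),np.sin(yaw);t=np.radians(22)
z=np.array([np.sin(t)*c,np.sin(t)*s_,-np.cos(t)]);r1=axes(z,[s_,-c,0])
p,r,s=cur();via=np.array([.41,-.05,.30])
rows,pp,rr=plan(p,r,mouth-z*.14,r1,-0.05);show(rows);print(len(rows))
E
```

```text
spout [ 0.5316 -0.2224  0.1604] [0.0023 0.001  0.0014]
tip [ 0.5137 -0.2188  0.1833] [0.0036 0.0012 0.0024]
[ 0.5724 -0.2313 -0.1894] [-0.1 -2.5  0.  -2.  -0.2 -1.9  0.  -2.4  1.  -1.7 -0.8  1.5] [array([ 0.5321, -0.2236,  0.166 ]), array([ 0.5124, -0.2199,  0.1883]), array([-0.6572,  0.126 ,  0.7431])]
[-0.05,-0.85,0.44,0.02,-0.03,-0.06,-0.05,-0.05,-0.85,0.45,0.03,-0.03,-0.05,-0.05,-0.04,-0.84,0.45,0.02,-0.03,-0.06,-0.05,-0.03,-0.85,0.45,0.03,-0.03,-0.05,-0.05,-0.02,-0.84,0.45,0.02,-0.03,-0.06,-0.05,-0.01,-0.84,0.46,0.03,-0.03,-0.06,-0.05,0.0,-0.84,0.46,0.02,-0.02,-0.05,-0.05,0.0,-0.84,0.47,0.03,-0.03,-0.06,-0.05,0.01,-0.84,0.46,0.02,-0.03,-0.05,-0.05,0.03,-0.83,0.47,0.02,-0.03,-0.06,-0.05,0.03,-0.84,0.48,0.03,-0.03,-0.06,-0.05,0.03,-0.83,0.47,0.02,-0.03,-0.05,-0.05]
[0.05,-0.83,0.48,0.03,-0.03,-0.06,-0.05,0.06,-0.83,0.48,0.02,-0.03,-0.05,-0.05,0.06,-0.82,0.48,0.03,-0.03,-0.06,-0.05,0.07,-0.82,0.49,0.02,-0.03,-0.06,-0.05]
16
```

>>> servo_tool:
  moves: [-0.05, -0.85, 0.44, 0.02, -0.03, -0.06, -0.05, -0.05, -0.85, 0.45, 0.03, -0.03, -0.05, -0.05, -0.04, -0.84, 0.45, 0.02, -0.03, -0.06, -0.05, -0.03, -0.85, 0.45, 0.03, -0.03, -0.05, -0.05, -0.02, -0.84, 0.45, 0.02, -0.03, -0.06, -0.05, -0.01, -0.84, 0.46, 0.03, -0.03, -0.06, -0.05, 0.0, -0.84, 0.46, 0.02, -0.02, -0.05, -0.05, 0.0, -0.84, 0.47, 0.03, -0.03, -0.06, -0.05, 0.01, -0.84, 0.46, 0.02, -0.03, -0.05, -0.05, 0.03, -0.83, 0.47, 0.02, -0.03, -0.06, -0.05, 0.03, -0.84, 0.48, 0.03, -0.03, -0.06, -0.05, 0.03, -0.83, 0.47, 0.02, -0.03, -0.05, -0.05]

```text
t: 3.65
tool_pos: [0.4118, 0.036, 0.2072]
orientation: [-0.009, 0.979, 0.05, 0.199]
wrist_force: [0.4, -1.1, 0.2]
grip_width: 0.0419
grasp_force: 0.0
```

>>> servo_tool:
  moves: [0.05, -0.83, 0.48, 0.03, -0.03, -0.06, -0.05, 0.06, -0.83, 0.48, 0.02, -0.03, -0.05, -0.05, 0.06, -0.82, 0.48, 0.03, -0.03, -0.06, -0.05, 0.07, -0.82, 0.49, 0.02, -0.03, -0.06, -0.05, 0, 0, 0, 0, 0, 0, -0.05]

```text
t: 4.15
tool_pos: [0.4287, 0.1385, 0.1554]
orientation: [-0.013, 0.979, 0.069, 0.189]
wrist_force: [0.2, 0.5, 0.1]
grip_width: 0.0417
grasp_force: 0.0
```

Run:
```python
from h import *
p,r,s=cur();print(s["t"],p.round(4),s["grip_width"],r.as_matrix().round(3).tolist())
i=camera_info("wrist");im=read_camera("wrist");cv2.imwrite("pics/w2.png",im)
d={"T":np.array(i["T"]).tolist(),**{k:i[k] for k in("fx","fy","cx","cy")}};json.dump(d,open("w2.json","w"))
for t in ["spout_cap","sorter"]:
  print(t,[(np.round(a["point"],1).tolist(),round(a["score"],2)) for a in landmark_of(t,"wrist")[:3]],[(np.round(a["rect"],1).tolist(),round(a["score"],2)) for a in recognise(t,"wrist")[:3]])
m=np.array([.4808,.1436,.0271]);print(proj("",m,i),proj("",m-r.as_matrix()[:,2]*.046,i))
```

```text
4.15 [0.4287 0.1385 0.1554] 0.04171718925472055 [[0.919, 0.14, 0.368], [0.13, -0.99, 0.051], [0.372, 0.001, -0.928]]
spout_cap [([346.6, 396.2], 0.84), ([325.6, 222.5], 0.55)] [([305.2, 202.0, 351.8, 253.3], 0.68), ([344.8, 391.1, 385.8, 417.6], 0.65)]
sorter [([331.8, 189.0], 0.65), ([460.3, 225.9], 0.27)] [([92.5, 86.8, 586.1, 272.2], 0.62), ([420.1, 213.3, 504.3, 238.4], 0.44)]
[317.37330056 216.03964646] [317.87616601 233.76162404]
```

View pics/w2.png

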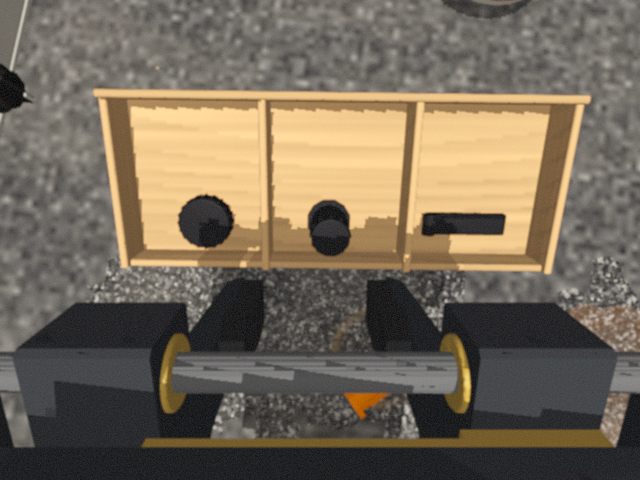

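The picture shows the cap standing in the middle compartment, its top at (331,238) and rim centre at about (329,221). It lies about 8 mm to the right of the tool axis. I'll correct while going closer, then look again.

>>> servo_tool:
  moves: [-0.05, 0.14, 0.9, 0, 0, -0.05, -0.05, -0.05, 0.14, 0.9, 0, 0, 0, -0.05, 0, 0, 0, 0, 0, 0, -0.05]

```text
t: 4.7
tool_pos: [0.4472, 0.1298, 0.1041]
orientation: [-0.012, 0.979, 0.07, 0.189]
wrist_force: [-0.4, 0.1, -0.6]
grip_width: 0.0422
grasp_force: 0.0
```

Run:
```python
from h import *
p,r,s=cur();print(s["t"],p.round(4),s["grip_width"],r.as_matrix().round(3).tolist())
i=camera_info("wrist");im=read_camera("wrist");cv2.imwrite("pics/w3.png",im)
d={"T":np.array(i["T"]).tolist(),**{k:i[k] for k in("fx","fy","cx","cy")}};json.dump(d,open("w3.json","w"))
print([(np.round(a["point"],1).tolist(),round(a["score"],2)) for a in landmark_of("spout_cap","wrist")[:3]])
c=im[100:340,160:480];cv2.imwrite("pics/w3c.png",cv2.resize(c,(800,600),interpolation=cv2.INTER_CUBIC))
```

```text
4.7 [0.4472 0.1298 0.1041] 0.042203198459971454 [[0.919, 0.141, 0.368], [0.132, -0.99, 0.049], [0.371, 0.003, -0.928]]
[([308.8, 237.3], 0.79), ([167.1, 236.8], 0.66)]
```

View pics/w3c.png

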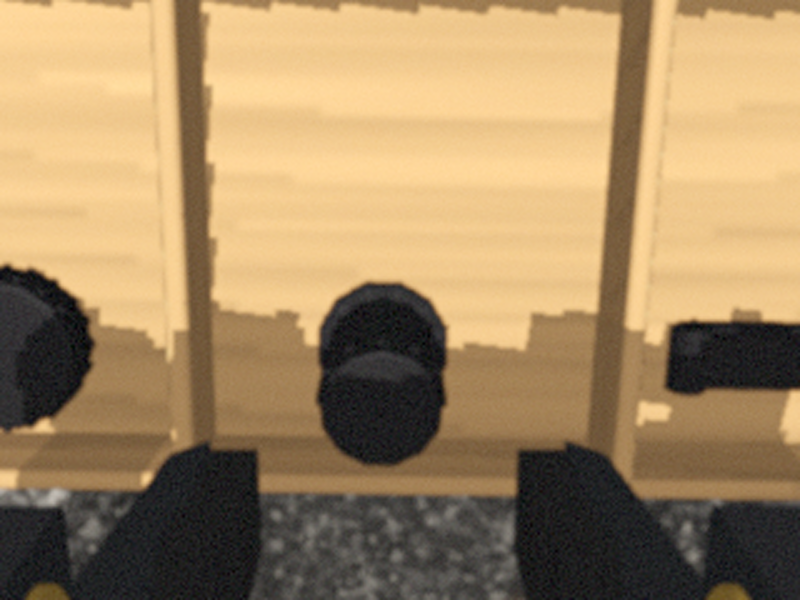

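The crop shows the cap centred between the fingers at about full-image column 312.5, with its rim centre at (313,238) and top at (312,263). The compartment walls are clear of both fingers.

Run:
```python
from h import *
w2,w3=[{**json.load(open(f)),} for f in("w2.json","w3.json")]
for w in(w2,w3):w["T"]=np.array(w["T"])
p,r,s=cur()
ex=lambda X:r.inv().apply(X-p).round(4)
for n,a,b in(("mouth",(329.5,221),(312.8,238)),("top",(331,238),(312.4,263))):
    x,e=tri([ray("",a,w2),ray("",b,w3)]);print(n,x.round(4),np.round(e,4),"tool",ex(x))
    # using known apparent size depth
for z in (.05,.09):print(proj("",p+r.apply([0,0,z]),w3))
T=w3["T"]
for n,b,dep in(("mouth",(312.8,238),391.16*.032/(126/2.5)),("top",(312.4,263),391.16*.026/(123/2.5))):
    o,d=ray("",b,w3);d=d/(d@-T[:3,2]);x=o+d*dep;print(n,dep,x.round(4),ex(x))
```

```text
mouth [0.478  0.1346 0.0317] [0.0004 0.0004] tool [ 0.0007 -0.0001  0.0807]
top [0.4629 0.1327 0.0647] [0.0003 0.0003] tool [-0.0011 -0.0003  0.0444]
[313.32721896 257.42965576]
[313.51713053 235.01412125]
mouth 0.24835555555555558 [0.4793 0.1351 0.0183] [-0.0031 -0.0005  0.0937]
top 0.20671056910569108 [0.4631 0.133  0.0586] [-0.0032 -0.0005  0.0502]
```

>>> servo_tool:
  moves: [0, 0, 0.63, 0, 0, 0, -0.05, -0.01, 0, 0.63, 0, 0, 0, -0.05, -0.01, 0, 0.63, 0, 0, 0, -0.05, 0, 0, 0.63, 0, 0, 0, -0.05, 0, 0, 0, 0, 0, 0, -0.05]

```text
t: 5.3
tool_pos: [0.4753, 0.1346, 0.0355]
orientation: [-0.012, 0.979, 0.071, 0.19]
wrist_force: [0.7, 0.3, -0.0]
grip_width: 0.0422
grasp_force: 0.0
```

>>> servo_tool:
  moves: [0, 0, 0, 0, 0, 0, -1, 0, 0, 0, 0, 0, 0, -1, 0, 0, 0, 0, 0, 0, -1, 0, 0, 0, 0, 0, 0, -1]

```text
t: 5.7
tool_pos: [0.4751, 0.1347, 0.0368]
orientation: [-0.012, 0.979, 0.071, 0.192]
wrist_force: [-3.6, -0.8, 9.4]
grip_width: 0.0244
grasp_force: 30.0
```

>>> servo_tool:
  moves: [0, 0, -0.2, 0, 0, 0, -1, 0, 0, -0.5, 0, 0, 0, -1, 0, 0, -1, 0, 0, 0, -1, 0, 0, -1, 0, 0, 0, -1, 0, 0, -1, 0, 0, 0, -1, 0, 0, -1, 0, 0, 0, -1, 0, 0, -1, 0, 0, 0, -1, 0, 0, 0, 0, 0, 0, -1]

```text
t: 6.5
tool_pos: [0.4113, 0.1261, 0.1976]
orientation: [-0.012, 0.978, 0.071, 0.194]
wrist_force: [-1.0, 1.6, -1.0]
grip_width: 0.0246
grasp_force: 30.0
```

Run:
```python
from h import *
p,r,s=cur();print(s["t"],p.round(4),s["grip_width"],s["wrist_force"],s["grasp_force"])
ims=[]
for c in("wrist","side"):
    im=read_camera(c);cv2.imwrite(f"pics/{c}4.png",im);ims.append(im)
    print(c,[(np.round(a["point"],1).tolist(),round(a["score"],2)) for a in landmark_of("spout_cap",c)[:4]])
q=proj("side",p).round(1);print(q)
x,y=int(q[0])-60,int(q[1])-70
cv2.imwrite("pics/m4.png",np.hstack([cv2.resize(ims[0][180:480,165:465],(400,400)),cv2.resize(ims[1][y:y+120,x:x+120],(400,400),interpolation=cv2.INTER_CUBIC)]))
```

```text
6.5 [0.4113 0.1261 0.1976] 0.024638193098265423 [-1.03095112  1.58439073 -1.04071681] 29.999926196994693
wrist [([143.7, 299.8], 0.78), ([314.0, 290.2], 0.56)]
side [([401.2, 337.0], 0.81), ([378.4, 409.9], 0.75), ([368.6, 279.2], 0.74)]
[372.5 271.1]
```

View pics/m4.png

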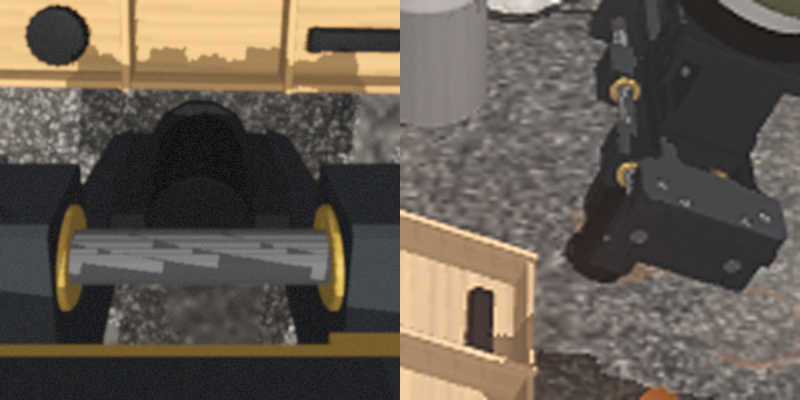

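The picture shows the cap held upright between the fingers with the rim beyond the fingertips. The lid and clip are still in their compartments.

Run:
```python
from h import *
p,r,s=cur();i=camera_info("wrist");T=np.array(i["T"])
for z in(0,.005,.01,.015):
    X=p+r.apply([0,0,z]);e=[proj("",X+r.apply([0,a,0]),i)[0] for a in(-.016,.016)];f=proj("",X+r.apply([.016,0,0]),i)
    print(z,proj("",X,i).round(1),np.round(e,1),"front",f.round(1),"side",proj("side",X).round(1))
S,tip,ax=canmodel([.5724,-.2313,-.1894])
z=-ax;r1=axes(z,np.cross([0,0,1.],z)*-1)
if r1.as_matrix()[1,1]>0: r1=axes(z,-r1.as_matrix()[:,1])
rows,pp,rr=plan(p,r,S+ax*.115,r1,-1);print(len(rows),pp.round(3),rr.as_matrix().round(2).tolist());show(rows)
```

```text
0 [314.5 301. ] [275.3 353.6] front [314.4 264.4] side [372.5 273. ]
0.005 [314.5 295.6] [276.4 352.5] front [314.4 259.9] side [371.3 275. ]
0.01 [314.5 290.6] [277.5 351.4] front [314.4 255.8] side [370.1 277. ]
0.015 [314.5 285.8] [278.5 350.4] front [314.4 251.8] side [368.9 278.9]
12 [ 0.457 -0.209  0.251] [[0.73, -0.19, 0.66], [-0.14, -0.98, -0.13], [0.67, 0.0, -0.74]]
[0.05,0.94,-0.15,-0.1,0.21,0.17,-1,0.08,0.94,-0.14,-0.11,0.2,0.17,-1,0.1,0.94,-0.11,-0.1,0.21,0.17,-1,0.13,0.94,-0.1,-0.11,0.21,0.17,-1,0.16,0.94,-0.09,-0.1,0.2,0.17,-1,0.17,0.93,-0.06,-0.1,0.21,0.17,-1,0.21,0.93,-0.05,-0.11,0.21,0.17,-1,0.22,0.93,-0.03,-0.1,0.2,0.18,-1,0.25,0.92,0.0,-0.11,0.21,0.17,-1,0.27,0.91,0.01,-0.1,0.21,0.17,-1,0.29,0.91,0.04,-0.1,0.2,0.17,-1,0.31,0.9,0.06,-0.11,0.21,0.17,-1]
```

>>> servo_tool:
  moves: [0.05, 0.94, -0.15, -0.1, 0.21, 0.17, -1, 0.08, 0.94, -0.14, -0.11, 0.2, 0.17, -1, 0.1, 0.94, -0.11, -0.1, 0.21, 0.17, -1, 0.13, 0.94, -0.1, -0.11, 0.21, 0.17, -1, 0.16, 0.94, -0.09, -0.1, 0.2, 0.17, -1, 0.17, 0.93, -0.06, -0.1, 0.21, 0.17, -1, 0.21, 0.93, -0.05, -0.11, 0.21, 0.17, -1, 0.22, 0.93, -0.03, -0.1, 0.2, 0.18, -1, 0.25, 0.92, 0.0, -0.11, 0.21, 0.17, -1, 0.27, 0.91, 0.01, -0.1, 0.21, 0.17, -1, 0.29, 0.91, 0.04, -0.1, 0.2, 0.17, -1, 0.31, 0.9, 0.06, -0.11, 0.21, 0.17, -1]

```text
t: 7.9
tool_pos: [0.4567, -0.2106, 0.2509]
orientation: [0.033, 0.929, -0.09, 0.357]
wrist_force: [0.4, -0.7, 0.1]
grip_width: 0.0243
grasp_force: 30.0
```

>>> servo_tool:
  moves: [0, 0, 0, 0, 0, 0, -1, 0, 0, 0, 0, 0, 0, -1]

```text
t: 8.1
tool_pos: [0.4565, -0.2091, 0.2508]
orientation: [0.033, 0.93, -0.089, 0.356]
wrist_force: [-0.6, 0.3, -0.2]
grip_width: 0.0246
grasp_force: 30.0
```

Run:
```python
from h import *
p,r,s=cur();print(s["t"],p.round(4),s["grip_width"],s["wrist_force"])
i=camera_info("wrist");im=read_camera("wrist");cv2.imwrite("pics/w5.png",im)
d={"T":np.array(i["T"]).tolist(),**{k:i[k] for k in("fx","fy","cx","cy")}};json.dump(d,open("w5.json","w"))
for t in("spout","spout_tip","oil_can"):print(t,[(np.round(a["point"],1).tolist(),round(a["score"],2)) for a in landmark_of(t,"wrist")[:3]])
S,tip,ax=canmodel([.5724,-.2313,-.1894]);print(proj("",S,i),proj("",tip,i))
cv2.imwrite("pics/w5c.png",cv2.resize(im[60:360,120:520],(800,600),interpolation=cv2.INTER_CUBIC))
```

```text
8.1 [ 0.4565 -0.2091  0.2508] 0.02455490769189311 [-0.59382656  0.27094291 -0.22373252]
spout [([315.1, 224.5], 0.8)]
spout_tip [([308.8, 238.8], 0.98)]
oil_can [([321.7, 257.4], 0.82)]
[314.77096343 224.49910796] [314.7420059  237.50448945]
```

View pics/w5c.png

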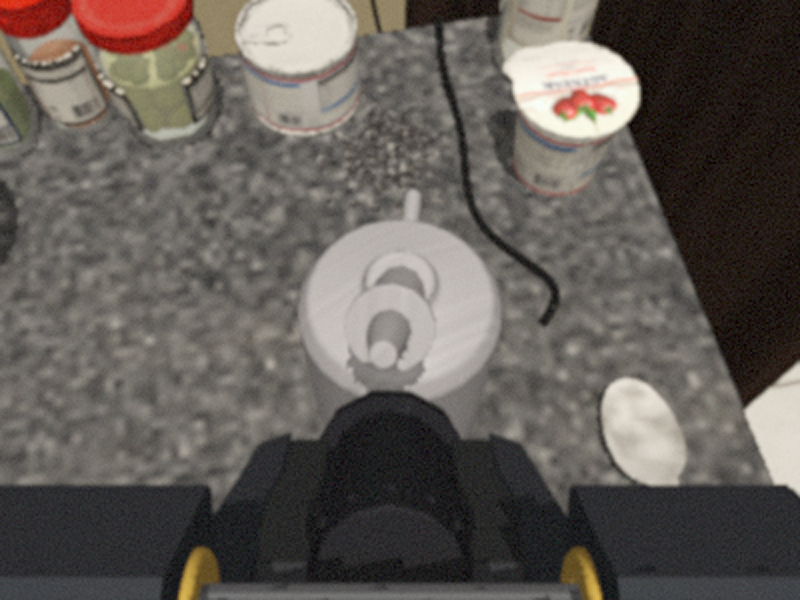

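The picture shows the spout ahead of the cap's rim: collar centre at full-image (315,220), tip at (311,237), handle at (326,160). The spout leans a few degrees left of the tool axis.

Run:
```python
from h import *
W=[]
for f in("w1","w5"):
    w=json.load(open(f+".json"));w["T"]=np.array(w["T"]);W.append(w)
sp=[(W[0],(267,120),.5),(W[1],(315.4,221.5),1)];tp=[(W[0],(260,126),.5),(W[1],(310.8,237.5),1)]
f=lambda v:np.concatenate([k*(proj("",X,i)-q) for X,o in zip(canmodel(v)[:2],(sp,tp)) for i,q,k in o])
o=least_squares(f,[.57,-.21,0]);print(o.x.round(4),f(o.x).round(1))
S,tip,ax=canmodel(o.x);print(S.round(4),tip.round(4),ax.round(3))
for n,q in(("sp",sp),("tp",tp)):print(n,tri([ray("",c,i) for i,c,k in q]))
p,r,s=cur()
# handle check: outer top handle for heights
for h in(.09,.1,.11):print(proj("",[o.x[0]+.08*np.cos(o.x[2]),o.x[1]+.08*np.sin(o.x[2]),h],W[1]).round(1))
z=-ax;y=np.cross(z,[0,0,1.]);y*=-np.sign(y[1]);r1=axes(z,y)
print("tool: S",r.inv().apply(S-p).round(4),"tip",r.inv().apply(tip-p).round(4))
rows,pp,rr=plan(p,r,S+ax*(.03+.025+.011),r1,-1,n=4);show(rows)
```

```text
[ 0.5719 -0.2366 -0.3098] [ 0.1 -1.3 -0.1  1.9 -1.4  0.   0.6 -1.4]
[ 0.5329 -0.2241  0.166 ] [ 0.5137 -0.218   0.1883] [-0.637  0.204  0.743]
sp (array([ 0.53010509, -0.22415828,  0.17034397]), [np.float64(0.0018462270640342217), np.float64(0.001846227064034211)])
tp (array([ 0.51980096, -0.21848635,  0.17406816]), [np.float64(0.0004362606498839761), np.float64(0.00043626064988408096)])
[329.7 150. ]
[330.  143.7]
[330.3 137.1]
tool: S [0.0003 0.0014 0.1158] tip [ 0.0004 -0.001   0.0859]
[0.0,-0.03,0.42,-0.15,0.0,0.16,-1,0.01,-0.04,0.41,-0.14,0.0,0.16,-1,0.0,-0.05,0.42,-0.15,0.0,0.16,-1,0.0,-0.06,0.41,-0.15,0.0,0.16,-1]
```

>>> servo_tool:
  moves: [0, -0.03, 0.42, -0.14, 0, 0.15, -1, 0, -0.04, 0.41, -0.14, 0, 0.15, -1, 0, -0.05, 0.42, -0.14, 0, 0.15, -1, 0, -0.06, 0.41, -0.14, 0, 0.15, -1, 0, 0, 0, 0, 0, 0, -1, 0, 0, 0, 0, 0, 0, -1]

```text
t: 8.9
tool_pos: [0.4905, -0.2109, 0.2152]
orientation: [0.055, 0.923, -0.14, 0.355]
wrist_force: [0.7, 0.5, -1.4]
grip_width: 0.0245
grasp_force: 30.0
```

Run:
```python
from h import *
p,r,s=cur();print(s["t"],p.round(4),s["grip_width"],s["wrist_force"])
i=camera_info("wrist");im=read_camera("wrist");cv2.imwrite("pics/w6.png",im)
d={"T":np.array(i["T"]).tolist(),**{k:i[k] for k in("fx","fy","cx","cy")}};json.dump(d,open("w6.json","w"))
for t in("spout","spout_tip"):print(t,[(np.round(a["point"],1).tolist(),round(a["score"],2)) for a in landmark_of(t,"wrist")[:3]])
S,tip,ax=canmodel([.5719,-.2366,-.3098]);print(proj("",S,i),proj("",tip,i),r.inv().apply(S-p).round(4),r.inv().apply(tip-p).round(4))
for z in(.011,.036,.066):print(proj("",p+r.apply([0,0,z]),i).round(1))
cv2.imwrite("pics/w6c.png",cv2.resize(im[120:300,195:435],(800,600),interpolation=cv2.INTER_CUBIC))
```

```text
8.9 [ 0.4905 -0.2109  0.2152] 0.02450761658943993 [ 0.74682869  0.47194771 -1.44436477]
spout [([311.1, 250.7], 0.86)]
spout_tip []
[314.62258453 248.23146557] [314.37945793 267.69117418] [-0.0001 -0.0001  0.0663] [-0.     -0.0002  0.0363]
[314.7 289.1]
[314.7 267.8]
[314.7 248.3]
```

View pics/w6c.png

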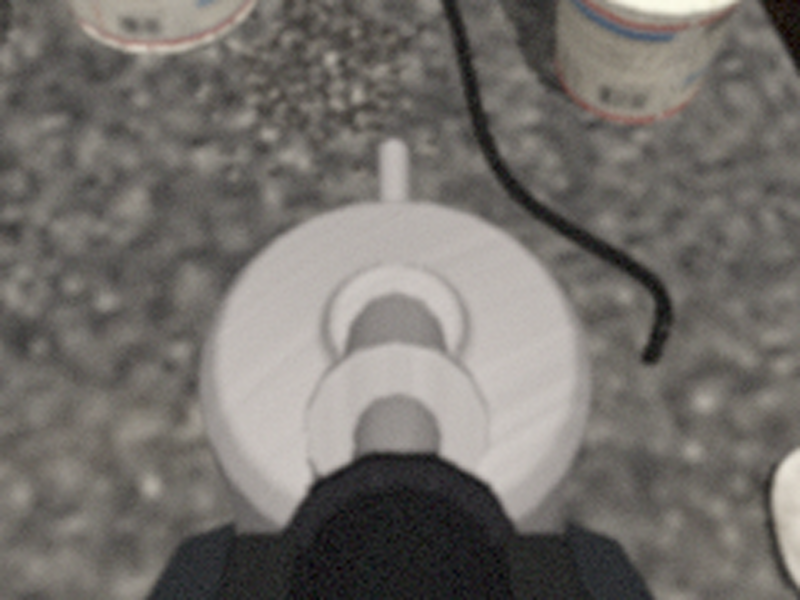

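The picture shows the spigot, collar and handle all in line with the cap, at about full-image column 314. The collar may sit 1–2 mm toward tool -x. I'll advance slowly and watch the forces.

>>> servo_tool:
  moves: [-0.05, 0, 0.3, 0, 0, 0, -1, 0, 0, 0.3, 0, 0, 0, -1, 0, 0, 0.3, 0, 0, 0, -1, 0, 0, 0, 0, 0, 0, -1]

```text
t: 9.45
tool_pos: [0.5072, -0.2168, 0.1928]
orientation: [0.055, 0.923, -0.141, 0.354]
wrist_force: [-0.3, -0.1, 0.4]
grip_width: 0.0247
grasp_force: 30.0
```

Run:
```python
from h import *
p,r,s=cur();print(s["t"],p.round(4),np.round(s["wrist_force"],1))
b=read_camera("side");w=read_camera("wrist");cv2.imwrite("pics/w7.png",w)
i=camera_info("wrist");d={"T":np.array(i["T"]).tolist(),**{k:i[k] for k in("fx","fy","cx","cy")}};json.dump(d,open("w7.json","w"))
print(landmark_of("spout","wrist")[:1])
for z in(.011,.039,.044):print(proj("",p+r.apply([0,0,z]),i).round(1),proj("side",p+r.apply([0,0,z])).round(1))
c=lambda im,x,y,ww:cv2.resize(im[y:y+ww*3//2,x:x+ww],(400,600),interpolation=cv2.INTER_CUBIC)
cv2.imwrite("pics/m7.png",np.hstack([c(w,215,130,200),c(b,310,130,60)]))
```

```text
9.45 [ 0.5072 -0.2168  0.1928] [-0.3 -0.1  0.4]
[{'point': [314.8, 264.8], 'score': 0.71}]
[314.9 289. ] [342.  170.6]
[314.8 265.6] [334.7 176.6]
[314.8 262.1] [333.5 177.7]
```

View pics/m7.png

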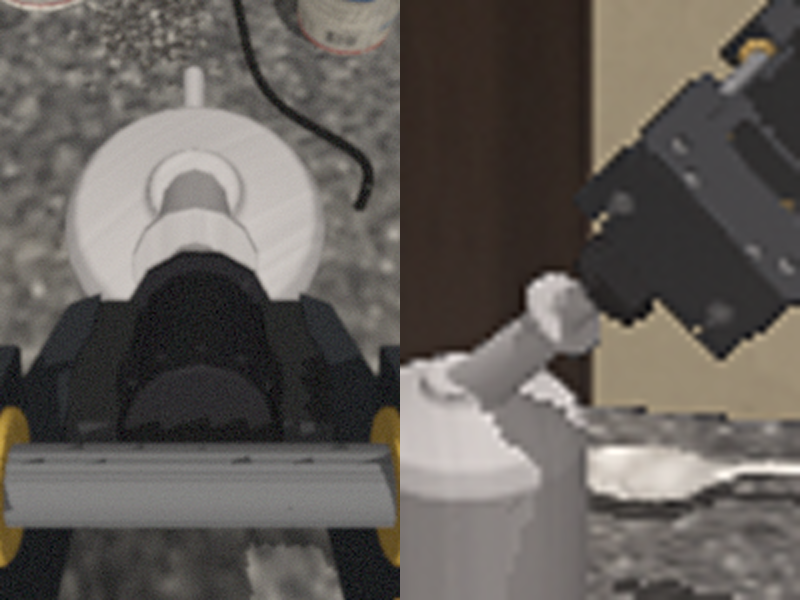

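The pictures show the rim over the spigot tip and the axes in line. In the side crop, the collar is at (568,313) and the rim at (606,286). No contact force yet.

>>> servo_tool:
  moves: [0, 0, 0.15, 0, 0, 0, -1, 0, 0, 0.15, 0, 0, 0, -1, 0, 0, 0.15, 0, 0, 0, -1, 0, 0, 0, 0, 0, 0, -1]

```text
t: 10.0
tool_pos: [0.5158, -0.2195, 0.1839]
orientation: [0.055, 0.923, -0.141, 0.355]
wrist_force: [2.7, 1.8, 0.2]
grip_width: 0.0245
grasp_force: 30.0
```

>>> servo_tool:
  moves: [0, 0, 0.08, 0, 0, 0, -1, 0, 0, 0, 0, 0, 0, -1]

```text
t: 10.2
tool_pos: [0.5172, -0.22, 0.1825]
orientation: [0.055, 0.923, -0.141, 0.355]
wrist_force: [2.8, 0.9, 1.0]
grip_width: 0.0245
grasp_force: 30.0
```

>>> servo_tool:
  moves: [0, 0, 0.08, 0, 0, 0, -1, 0, 0, 0, 0, 0, 0, -1]

```text
t: 10.4
tool_pos: [0.5187, -0.2205, 0.1807]
orientation: [0.055, 0.923, -0.141, 0.355]
wrist_force: [2.0, 1.4, 3.4]
grip_width: 0.0247
grasp_force: 30.0
```

>>> servo_tool:
  moves: [0.04, -0.01, 0.05, 0, 0, 0, -1, 0, 0, 0, 0, 0, 0, -1]

```text
t: 10.6
tool_pos: [0.5203, -0.2208, 0.18]
orientation: [0.055, 0.923, -0.141, 0.355]
wrist_force: [1.4, 0.3, 1.8]
grip_width: 0.0244
grasp_force: 30.0
```

>>> servo_tool:
  moves: [0, 0, 0.08, 0, 0, 0, -1, 0, 0, 0, 0, 0, 0, -1]

```text
t: 10.8
tool_pos: [0.5219, -0.2212, 0.1782]
orientation: [0.055, 0.923, -0.141, 0.355]
wrist_force: [2.2, 1.8, 0.9]
grip_width: 0.0245
grasp_force: 30.0
```

>>> servo_tool:
  moves: [0, 0, 0.08, 0, 0, 0, -1, 0, 0, 0, 0, 0, 0, -1]

```text
t: 11.0
tool_pos: [0.5233, -0.2217, 0.1769]
orientation: [0.055, 0.923, -0.141, 0.355]
wrist_force: [-6.3, 2.2, 7.1]
grip_width: 0.0244
grasp_force: 30.0
```

>>> servo_tool:
  moves: [0, 0, 0.03, 0, 0, 0, -1, 0, 0, 0, 0, 0, 0, -1]

```text
t: 11.2
tool_pos: [0.524, -0.2219, 0.1771]
orientation: [0.056, 0.922, -0.141, 0.356]
wrist_force: [-9.6, 4.7, 13.4]
grip_width: 0.0244
grasp_force: 30.0
```

Run:
```python
from h import *
p,r,s=cur();print(s["t"],p.round(4),r.inv().apply(s["wrist_force"]).round(1))
i=camera_info("wrist");im=read_camera("wrist");cv2.imwrite("pics/w8.png",im)
g=cv2.cvtColor(im,cv2.COLOR_BGR2GRAY)
print(g[225:275,313:316].mean(1).round().astype(int).tolist())
S,tip,ax=canmodel([.5719,-.2366,-.3098])
for z in(.011,.015):
  X=p+r.apply([0,0,z]);print(z,proj("",X,i).round(1),proj("",X+r.apply([.016,0,0]),i).round(1),proj("",X+r.apply([.016,0,.005]),i).round(1))
b=read_camera("side");cv2.imwrite("pics/side8.png",b)
for n in("oil_can","spout"):print(n,[(np.round(a["point"],1).tolist(),round(a["score"],2)) for a in landmark_of(n,"side")[:1]])
```

```text
11.2 [ 0.524  -0.2219  0.1771] [  1.2  -1.5 -17. ]
[198, 195, 188, 168, 145, 139, 139, 140, 138, 141, 139, 140, 141, 140, 139, 141, 142, 140, 139, 142, 139, 141, 141, 139, 139, 139, 139, 141, 152, 158, 129, 77, 34, 38, 41, 41, 42, 45, 44, 44, 38, 32, 30, 25, 34, 31, 34, 27, 32, 33]
0.011 [314.8 289.1] [314.7 254.5] [314.7 250.6]
0.015 [314.8 285.3] [314.7 251.4] [314.7 247.6]
oil_can [([320.1, 224.9], 0.64)]
spout [([336.5, 177.3], 0.5)]
```

The contact is stiff and axial at 17 N. In the wrist image only about 3 px of collar side wall shows ahead of the rim at rows 253–255, so the rim is on the collar. I'll ease off and release.

>>> servo_tool:
  moves: [0, 0, -0.03, 0, 0, 0, -1, 0, 0, 0, 0, 0, 0, -0.2, 0, 0, 0, 0, 0, 0, -0.05, 0, 0, 0, 0, 0, 0, -0.05, 0, 0, 0, 0, 0, 0, -0.05]

```text
t: 11.9
tool_pos: [0.5234, -0.2217, 0.1764]
orientation: [0.055, 0.923, -0.141, 0.355]
wrist_force: [-0.2, 0.2, 0.5]
grip_width: 0.0417
grasp_force: 0.0
```

Run:
```python
from h import *
p,r,s=cur();print(s["t"],p.round(4),s["grip_width"],r.inv().apply(s["wrist_force"]).round(1))
im=read_camera("wrist");g=cv2.cvtColor(im,cv2.COLOR_BGR2GRAY)
print(g[225:275,313:316].mean(1).round().astype(int).tolist())
```

```text
11.9 [ 0.5234 -0.2217  0.1764] 0.04168886255290808 [ 0.1 -0.2 -0.6]
[198, 192, 175, 152, 139, 140, 142, 141, 139, 143, 141, 142, 140, 142, 140, 138, 141, 141, 139, 143, 143, 140, 142, 139, 139, 137, 138, 144, 159, 182, 192, 176, 122, 48, 30, 30, 39, 47, 42, 46, 40, 41, 38, 36, 29, 31, 31, 33, 31, 30]
```

>>> servo_tool:
  moves: [0, 0, -0.3, 0, 0, 0, -0.05, 0, 0, -0.8, 0, 0, 0, -0.05, 0, 0, -0.9, 0, 0, 0, -0.05, 0, 0, -0.9, 0, 0, 0, -0.05, 0, 0, -0.6, 0, 0, 0, -0.05, 0, 0, 0, 0, 0, 0, -0.05]

```text
t: 12.55
tool_pos: [0.4555, -0.2004, 0.2567]
orientation: [0.057, 0.922, -0.141, 0.356]
wrist_force: [0.4, -0.0, -0.4]
grip_width: 0.0418
grasp_force: 0.0
```

Run:
```python
from h import *
p,r,s=cur();print(s["t"],p.round(4),s["wrist_force"])
i=camera_info("wrist");im=read_camera("wrist");cv2.imwrite("pics/w9.png",im)
b=read_camera("side");cv2.imwrite("pics/side9.png",b);a=read_camera("scene");cv2.imwrite("pics/scene9.png",a)
S,tip,ax=canmodel([.5719,-.2366,-.3098])
for c in("wrist","side"):
    i=camera_info(c)
    print(c,"pred mouth/top",proj("",S,i).round(1),proj("",S+ax*.046,i).round(1))
    for t in("spout_cap","oil_can","spout"):
        if c=="wrist" or 1: 
            l=landmark_of(t,c); print(t,[(np.round(q["point"],1).tolist(),round(q["score"],2)) for q in l[:4]])
g=cv2.cvtColor(im,cv2.COLOR_BGR2GRAY)
m=(g<75).astype(np.uint8);m[300:]=0;n,l,st,ce=cv2.connectedComponentsWithStats(m)
for k in range(1,n):
    if st[k,4]>300 and abs(ce[k][0]-315)<60: print(st[k],ce[k].round(1))
print(g[175:265,313:316].mean(1).round().astype(int).tolist())
D=camera_info("side");gb=cv2.cvtColor(b,cv2.COLOR_BGR2GRAY)
# sample profile along axis line in side view, from -15mm (below collar) to +55mm
for off in(0,.011,.0145):
  n_=np.cross(ax,D["T"][:3,2]);n_/=np.linalg.norm(n_)
  for sg in((1,) if off==0 else(1,-1)):
    pts=[proj("",S+ax*z+n_*off*sg,D) for z in np.arange(-.014,.056,.003)]
    print(off*sg,[int(cv2.getRectSubPix(gb,(1,1),(float(q[0]),float(q[1])))[0,0]) for q in pts])
```

```text
12.55 [ 0.4555 -0.2004  0.2567] [ 0.40068019 -0.04645527 -0.4174753 ]
wrist pred mouth/top [313.9 223.2] [313.6 243.6]
spout_cap [([312.5, 229.0], 0.74)]
oil_can [([313.8, 262.9], 0.6), ([311.9, 228.8], 0.46)]
spout []
side pred mouth/top [334.3 175.9] [346.4 166. ]
spout_cap [([377.4, 408.4], 0.75), ([334.4, 176.0], 0.57), ([403.2, 335.6], 0.55)]
oil_can [([320.8, 225.9], 0.87)]
spout [([333.3, 177.8], 0.43)]
[ 285    0  102  217 4981] [319.2  54. ]
[ 292  206   44   65 2412] [313.5 237.9]
[178, 179, 179, 177, 177, 178, 178, 179, 179, 177, 178, 178, 179, 186, 192, 194, 196, 194, 192, 176, 154, 139, 139, 142, 139, 140, 140, 141, 161, 169, 139, 76, 40, 39, 37, 39, 36, 29, 29, 33, 28, 29, 34, 29, 30, 33, 29, 32, 34, 31, 32, 32, 28, 36, 36, 33, 35, 41, 50, 51, 41, 44, 45, 43, 41, 40, 42, 44, 42, 42, 43, 43, 45, 45, 40, 42, 41, 41, 40, 40, 40, 41, 39, 40, 45, 39, 40, 43, 42, 40]
0 [158, 91, 46, 44, 41, 40, 40, 41, 41, 40, 41, 41, 38, 41, 41, 40, 41, 41, 49, 51, 51, 50, 48, 46]
0.011 [72, 115, 67, 39, 40, 39, 39, 38, 39, 39, 39, 39, 39, 39, 40, 39, 41, 40, 46, 51, 51, 50, 47, 107]
-0.011 [51, 157, 118, 69, 53, 48, 48, 48, 47, 44, 43, 41, 38, 42, 135, 130, 122, 146, 145, 144, 144, 143, 142, 141]
0.0145 [45, 54, 62, 47, 39, 39, 38, 37, 35, 44, 38, 35, 35, 35, 37, 36, 37, 36, 39, 46, 48, 47, 40, 88]
-0.0145 [38, 36, 108, 97, 61, 40, 38, 45, 44, 44, 43, 43, 41, 42, 60, 120, 144, 143, 141, 141, 141, 142, 142, 142]
```

```bash
python3 -c "
from workcell import *
print(job_done())"
```

```text
the job is handed in; nothing more can be done
None
```

The spout cap is released on the oil can's spout with its rim on the collar, confirmed only by contact force and image measurements (my picture views were used up); the job was handed in at about 13 s, with no verdict returned.

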